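# Close the strap feeder's rollers with its T-handle and lock it

## Robot

A 6-joint arm with a two-finger parallel gripper is mounted at the origin on the work surface. World frame = base frame: x ahead of the robot, y to its left, z up, the work surface at z = 0. Lengths are in m, angles in rad, forces in N, time in s.
With the tool pointing down it reaches from about 0.425 to 0.95 m from the base axis. Payload 3.5 kg.
Tool frame: the origin (TCP) lies at the very end of the fingers, on their centre line; the grasp point (between the pads) lies 19 mm behind it (ctrl.grip_point_offset is the distance from the TCP to the grasp point, in m); z points along the fingers, y is the line along which they close (so a half turn about z gives the same grasp; the last joint's range is limited). The gripper opens to 85 mm and grips with 20 to 120 N. Pads are 22 mm wide; open, the fingers measure 114 mm over their backs; the gripper's body (76 mm by 85 mm) begins 54 mm behind the grasp point. The pads swing forward as they close: fully open they stand 13 mm farther back than shut.
Start: joints at [1.014, 0.286, 1.577, -0, 1.279, -0.15], TCP at [0.267, 0.62, 0.231] pointing down, gripper open.
Joint ranges: [-2.77, 2.77], [-0.9, 2.22], [0.21, 2.48], [-1.53, 4.67], [0.24, 2.81], [-2.84, 2.84]. Speed limits (rad/s): [2.79, 2.79, 3.14, 3.14, 3.14, 3.14].

## Interface

Orientations are given as a unit quaternion [x, y, z, w].
In Python, from plant import telemetry, vision, ctrl gives the robot as it stands.
- The arm moves only by the tool arm_command, never from a script. Its argument "series" is one flat list of numbers, 7 for each row, row after row: the shift along the tool's x, y, z in cm, then the turn, a rotation vector about the tool's x, y, z in degrees, then the closure, from 0 (fully open) to 1 (shut). A call has 1 to 10 rows; each row is the pose to reach, as a shift and turn from the pose commanded when the call began, along the tool's axes at that moment; what a row does not reach only later rows make up. A row lasts 1/12 s, in which the tool goes at most 41.7 mm and 7.16 degrees, less where a joint would pass 70% of its speed; a pose out of reach is approached as far as the arm can. A call with a gripper value outside its range is refused whole. The fingers move at their own pace and stop on an object; "force" is the grip in N (left out, the last holds). Time passes only in rows, so rows that repeat a pose let the fingers close. It gives the time, the measured TCP pose, the force, the opening and the grip force at its end, in the units of the state.
- telemetry.get_state(): the state, without advancing time (a new reading comes with each control period).
- vision.read_camera(name): name is "scene" or "top" or "wrist"; returns a dict with "color" (420x560x3 uint8, blue, green, red), "K" (3x3 intrinsics, pixels), "rvec" (rotation vector, rad) and "tvec" (3), from world to camera coordinates, as OpenCV has them; the wrist camera has in their place "T_tool_cam" (4x4, takes a point from camera to tool coordinates, whose origin is the TCP and whose axes are the flange's). Camera axes: x right, y down, z forward; pixel columns grow to the right and rows downward; lengths in m; the calibration is good to about 2 mm. A picture is of the moment at which its call begins: read the wrist's pose just before it. There is no depth.
- ctrl.sign_off(): hands the job in; it is judged then, once.
The state is a dict: "time": time; "qpos": joint angles; "dq": joint speeds; "joint_efforts": joint torques, N m; "eef_pos": TCP position; "tcp_rot": TCP orientation; "contact_force": force on the tool from outside, world axes, zero at the start; "wrist_torque": the same for the moment, N m; "opening": opening from 0.0 (shut) to 1.0 (fully open); "finger_force": force on a finger pad.
Only numpy, scipy, OpenCV 4.12 (cv2) and the standard library are available. Lean on these libraries where they do the work, as an engineer would, in place of code of your own. Each camera call takes 0.05 s, during which the arm holds its last target. There are 200 camera calls.

## Task

Get the bench strap feeder ready to run: put the loose T-handle on the square spindle that sticks out of its sloping face, pushed fully home, and with it wind the spindle clockwise (as seen looking down onto the handle) to its stop, which closes the feed rollers. Only then slide the lock grip beside it, away from the spindle, fully to its end stop. Leave the handle on the spindle, let go of everything, and do not disturb the jar, the spool or the mallet.

Things in the scene. Friction and masses are not known exactly. Their poses are not given: they have to be found in the camera images.
- handle: T-handle, 0.2-0.5 kg, upright, 80 mm tall: steel hub 44 mm square and 44 high, 22 mm square bore in its underside, 38 deep, parallel to the hub's sides; round neck, 20 mm; black cross-bar 130 mm long, 20 wide, 20 high, its middle 70 mm up. Origin: centre of the hub's underside (bore's mouth); z up the bore's axis, x along the bar. Fits in any of four quarter turns, with 0.1 rad play either way.
- spindle_seat (a point): Centre of the top of the spindle's round shoulder (52 mm across, 12 mm above the sloping face), where the hub rests when fully home. z: out along the spindle, 30 degrees from vertical, leaning to the machine's front (-x of machine, towards the robot). From here the 20 mm square shaft rises 36 mm, the last 6 mm tapered to 12 mm square; x and y are square to its flats and turn with it.
- spindle (a joint): Turn of the spindle in rad, 0 to 1.2; grows clockwise as seen looking down onto the spindle's end; 1.2 is the stop, with the feed rollers closed. It starts between 0 and 0.5, needs about 0.12 N m, and stays where it is left.
- lock_top (a point): Centre of the top of the lock's black grip: an upright fin 20 mm thick (machine x), 50 long (machine y), 42 high, on a steel carriage 50 by 60 mm and 11 thick, in a track on the machine's base, to the right of the spindle as seen from the robot. The fin's top is 90 mm above the bench. Axes as machine.
- lock (a joint): Travel of the lock grip in m, 0 to 0.06; it grows as the grip slides along -y of machine, away from the spindle; 0.06 is the end stop (locked). It starts between 0 and 0.015; about 2 N of friction; it stays where it is left.
- machine: Grey strap feeder, fixed. Origin at bench level; z up, x to its back, y to its left as seen from the robot; turned by up to 0.2 rad. Base 25 mm high, from x -130 to 110 and y -265 to 110 mm. Gearbox 150 mm wide, its sloping face rising from 80 to 140 mm; behind it two rollers between upright plates, up to 165 mm high.
- jar: Glue jar, 66 mm in diameter, 100 mm high, bystander. Origin: centre of its underside.
- spool: White empty thread spool, 80 mm in diameter, 74 mm high, bystander. Origin: centre of its underside.
- mallet_tip (a point): Mallet lying flat in front of the machine, 260 mm long, wooden handle, black rubber head 26 mm thick, bystander. This point: middle of the head's striking face nearest the machine, 13 mm above the bench; x from the handle along it to the head; the handle reaches 250 mm back along -x.
Not all that is in view belongs to the job. There is more than one size of the handle; the job needs the middle-sized.

How it is judged:
On the way, in this order (a step that is already met when the one before it is completed fails the run):
1. the handle is fully home on the spindle (distance between handle and spindle_seat below 0.006 m and z of handle in the frame of spindle_seat below 0.004 m and angle between the z axis of handle and the z axis of spindle_seat, either way round below 0.1 rad), for 0.2 s.
2. the spindle has been wound clockwise to its stop with the handle on it (all of step 1 and value of joint spindle above 1.13 rad), for 0.2 s.
3. the lock grip is slid to its end stop (value of joint lock above 0.056 m), for 0.2 s.
At the end, for the whole second after the job is handed in: The handle sits on the spindle with its hub within 4 mm of the shoulder (origin within 6 mm of the seat point, axes within 0.1 rad), the spindle is wound to at least 1.13 of 1.2 rad, the lock is slid to at least 56 of 60 mm, and the handle is at rest, let go (all of step 2 and value of joint lock above 0.056 m and linear speed of handle below 0.02 m/s); the robot touches nothing.
It fails at once if the jar is moved by more than 30 mm or tipped over (distance of jar from where it was at the start of the episode above 0.03 m or angle between jar's own z axis and vertical above 0.5 rad).
It fails at once if the spool is moved by more than 30 mm or tipped over (distance of spool from where it was at the start of the episode above 0.03 m or angle between spool's own z axis and vertical above 0.5 rad).
It fails at once if the mallet is moved by more than 30 mm or tipped over (distance of mallet_tip from where it was at the start of the episode above 0.03 m or angle between mallet_tip's own z axis and vertical above 0.5 rad).
It also fails if it takes over 56 s, if anything falls off the work surface, if the arm or the gripper's body presses on something with over 40 N, if the wrist force passes 120 N, or if a joint passes its speed limit or range.

## Working session

There is one attempt and no reset: what is moved stays moved. The work goes in short steps, Python scripts to look and compute and a tool call to move; the robot and the scene stay as the last step left them, time stands still between calls to the robot, and variables do not carry over. Pictures are saved under pics/ and viewed, at most 11 in all, crops included, and the job is handed in when it is done.

Besides the shell and the picture viewer there is one more tool, called after ">>>" by a JSON object that holds its "method" and its "body". arm_command: Moves the arm, as the interface text tells. Its arguments: {"type":"object","properties":{"series":{"type":"array","items":{"type":"number"}},"force":{"type":"number"}},"required":["series"]}

```bash
mkdir -p pics; python3 - <<'E'
from plant import telemetry, vision, ctrl
import cv2,numpy as np,pickle
d={}
for n in("scene","top"):
    d[n]=vision.read_camera(n); cv2.imwrite(f"pics/{n}0.png",d[n]["color"])
    r=cv2.Rodrigues(np.array(d[n]["rvec"]))[0]; print(n,(-r.T@np.array(d[n]["tvec"]).ravel()).round(3),np.array(d[n]["K"]).round(0).tolist())
pickle.dump(d,open("cam0.pkl","wb"))
s=telemetry.get_state();print(s);print(ctrl.grip_point_offset)
E
```

```text
scene [ 1.07  -0.177  1.02 ] [[483.0, 0.0, 267.0], [0.0, 483.0, 212.0], [0.0, 0.0, 1.0]]
top [0.324 0.072 1.302] [[497.0, 0.0, 291.0], [0.0, 497.0, 204.0], [0.0, 0.0, 1.0]]
{'time': 0.1, 'qpos': array([ 1.01401417e+00,  2.87129190e-01,  1.57807300e+00,  2.47083680e-05,
        1.27858860e+00, -1.49990305e-01]), 'dq': array([-0.00178326, -0.00193866, -0.00377838,  0.00022842,  0.00024008,
       -0.00050117]), 'joint_efforts': array([ 1.69904637e-03, -4.07291973e+01, -2.93700778e+01, -5.04794320e-05,
        3.34915094e-03,  1.21601963e-05]), 'eef_pos': array([0.26671022, 0.61941109, 0.23002779]), 'tcp_rot': array([ 2.01999791e-01,  9.79384948e-01, -1.02705888e-03, -3.91457438e-04]), 'contact_force': array([-0.63848543,  0.39486491,  0.15254441]), 'wrist_torque': array([0.01490442, 0.01367464, 0.04022862]), 'finger_force': 0.0, 'opening': 0.9994399384142043}
0.0187
```

View pics/scene0.png

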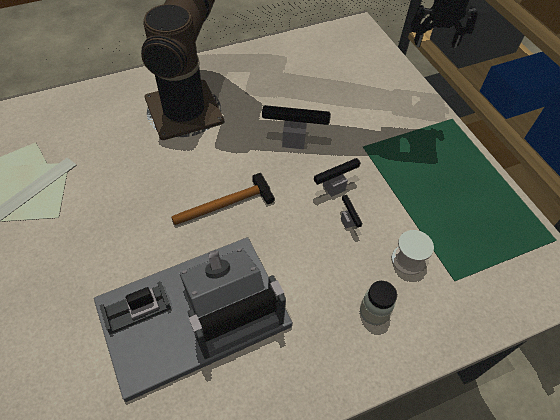

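View pics/top0.png

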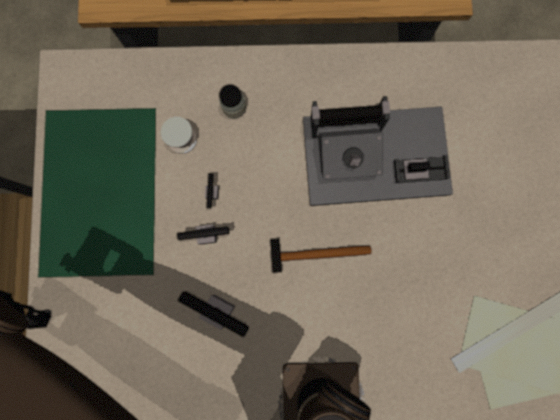

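Black T-handles seen: large (scene 296,115 / top 213,313), middle (scene 337,170 / top 203,233) and small (scene 352,211 / top 212,190). The lock's fin (scene 140,300 / top 425,167) and the mallet head (top 277,255) are also black. I choose the middle one, and check its size and crops next.

```bash
cat > h.py <<'E'
import numpy as np,cv2,pickle
from scipy.spatial.transform import Rotation as R
def cam(d):
    r=cv2.Rodrigues(np.array(d["rvec"]))[0]; return r,-r.T@np.array(d["tvec"]).ravel()
def ray(d,uv,P=None):
    if P is None: r,c=cam(d); Rw=r.T
    else: Rw,c=P
    v=Rw@(np.linalg.inv(d["K"])@np.array([uv[0],uv[1],1.])); return c,v/np.linalg.norm(v)
def onz(d,uv,z,P=None):
    c,v=ray(d,uv,P); return c+v*(z-c[2])/v[2]
def tri(rs):
    A=sum(np.eye(3)-np.outer(v,v) for c,v in rs); b=sum((np.eye(3)-np.outer(v,v))@c for c,v in rs)
    return np.linalg.solve(A,b)
def wristpose(s,d):
    T=np.eye(4);T[:3,:3]=R.from_quat(s["tcp_rot"]).as_matrix();T[:3,3]=s["eef_pos"]
    T=T@np.array(d["T_tool_cam"]); return T[:3,:3],T[:3,3]
E
python3 - <<'E'
from h import *
d=pickle.load(open("cam0.pkl","rb"))
def blobs(n,box,thr=45,amin=60):
    im=d[n]["color"];x0,y0,x1,y1=box
    m=(im.max(2)<thr).astype(np.uint8)[y0:y1,x0:x1]
    for c in cv2.findContours(m,0,2)[0]:
        if cv2.contourArea(c)>amin:
            r=cv2.minAreaRect(c); b=cv2.boxPoints(r)+[x0,y0]; print(n,np.round(r[0]+np.array([x0,y0]),1),np.round(r[1],1));yield b
def mids(b):
    e=[(b[i]+b[(i+1)%4])/2 for i in range(4)]
    return (e[0],e[2]) if np.linalg.norm(e[0]-e[2])>np.linalg.norm(e[1]-e[3]) else (e[1],e[3])
for n,bx in(("top",(165,165,260,245)),("scene",(300,150,380,235))):
    for b in blobs(n,bx):
        p,q=[onz(d[n],e,.072) for e in mids(b)]; print(' ends',p.round(3),q.round(3),np.linalg.norm(p-q).round(3),'ctr',((p+q)/2).round(3))
print("base corners",[onz(d["top"],c,.025).round(3).tolist() for c in((304,117),(443,108),(452,195),(310,204))])
print("scene",[onz(d["scene"],c,.025).round(3).tolist() for c in((94,299),(249,239),(293,325),(126,398))])
print("lock", [onz(d["top"],c,.09).round(3).tolist() for c in((425,167),)], onz(d["scene"],(140,297),.09))
t=d["top"]["color"];s=d["scene"]["color"]
a=cv2.resize(t[90:230,290:470],None,fx=2.2,fy=2.2,interpolation=2);b=cv2.resize(s[220:400,90:300],(int(210*1.9),int(180*1.9)),interpolation=2)
c=cv2.resize(s[150:240,300:400],(400,250));e=cv2.resize(t[170:250,160:250],(396,250))
W=lambda i,h:cv2.copyMakeBorder(i,0,h-i.shape[0],0,400-i.shape[1] if i.shape[1]<400 else 0,0)
cv2.imwrite("pics/m1.png",np.vstack([np.hstack([W(a,345),W(b,345)]),np.hstack([W(c,250),W(e,250)])])[:,:800])
E
```

```text
top [203.  232.3] [ 9.2 50.5]
 ends [0.431 0.221 0.072] [0.425 0.346 0.072] 0.125 ctr [0.428 0.283 0.072]
top [209.5 190.5] [33.  5.]
 ends [0.575 0.267 0.072] [0.491 0.267 0.072] 0.084 ctr [0.533 0.267 0.072]
scene [351.4 210.8] [34.9  6.3]
 ends [0.501 0.266 0.072] [0.595 0.259 0.072] 0.094 ctr [0.548 0.262 0.072]
scene [336.6 171.1] [ 9.6 48.5]
 ends [0.42  0.351 0.072] [0.434 0.219 0.072] 0.133 ctr [0.427 0.285 0.072]
base corners [[0.733, 0.023, 0.025], [0.75, -0.348, 0.025], [0.515, -0.356, 0.025], [0.5, 0.014, 0.025]]
scene [[0.522, -0.356, 0.025], [0.505, 0.017, 0.025], [0.741, 0.028, 0.025], [0.755, -0.337, 0.025]]
lock [[0.577, -0.272, 0.09]] [ 0.58869173 -0.25497643  0.09      ]
```

View pics/m1.png

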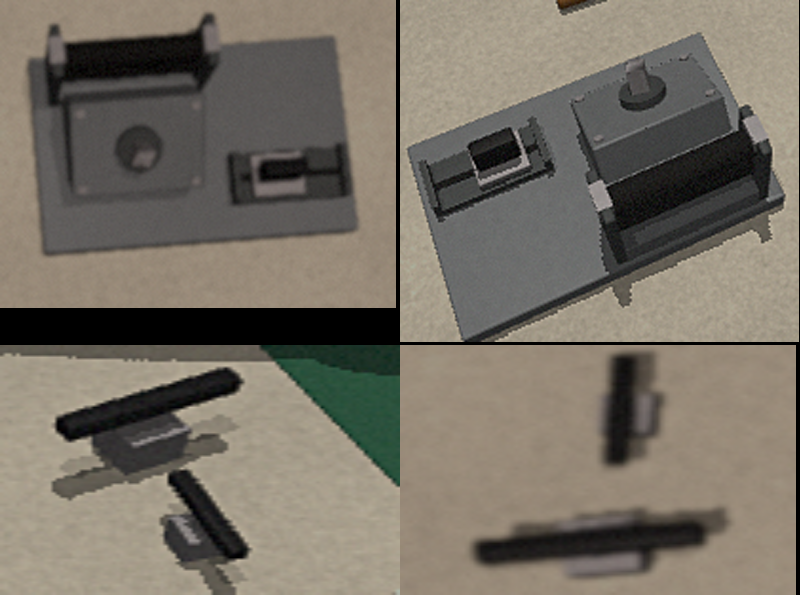

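The crop shows the middle handle (bottom left; top view 203,232) with its hub flat on the bench. Its 0.13 m bar matches the description. The spindle tip is at top (356,161) / scene (215,253), and the lock fin is at top (425,167). Next I write the move helper.

```bash
cat >> h.py <<'E'
def go(s,p,Rt):
    R0=R.from_quat(s["tcp_rot"]); print("shift cm",(R0.inv().apply(np.array(p)-s["eef_pos"])*100).round(2),"turn deg",np.degrees((R0.inv()*Rt).as_rotvec()).round(2))
def frame(z,yhint):
    z=np.array(z,float);z/=np.linalg.norm(z);y=np.array(yhint,float);y-=z*(y@z);y/=np.linalg.norm(y)
    return R.from_matrix(np.c_[np.cross(y,z),y,z])
E
python3 - <<'E'
from h import *
from plant import telemetry
d=pickle.load(open("cam0.pkl","rb")); t,s=d["top"],d["scene"]
for a,b in(((355.9,161.4),(214.7,252.6)),((353.2,157.3),(217.4,267))):
    r=[ray(t,a),ray(s,b)];p=tri(r);print(p.round(4),[np.linalg.norm(np.cross(p-c,v)).round(4) for c,v in r])
a=np.radians(4)
go(telemetry.get_state(),[.4275,.284,.20],frame([0,0,-1],[np.cos(a),np.sin(a),0]))
E
```

```text
[ 0.5817 -0.088   0.1549] [np.float64(0.0035), np.float64(0.0035)]
[ 0.5987 -0.0884  0.1224] [np.float64(0.0015), np.float64(0.0015)]
shift cm [-28.04 -24.44   3.05] turn deg [-1.200e-01  5.000e-02  6.269e+01]
```

>>> {"method": "arm_command", "body": {"series": [-28,-24.4,2,0,0,62.7,0,-28,-24.4,2,0,0,62.7,0,-28,-24.4,2,0,0,62.7,0,-28,-24.4,2,0,0,62.7,0,-28,-24.4,2,0,0,62.7,0,-28,-24.4,2,0,0,62.7,0,-28,-24.4,2,0,0,62.7,0,-28,-24.4,2,0,0,62.7,0,-28,-24.4,2,0,0,62.7,0,-28,-24.4,2,0,0,62.7,0], "force": 60}}

```text
time: 0.93
eef_pos: [0.4296, 0.2798, 0.2104]
tcp_rot: [0.686, 0.728, -0.001, 0.001]
contact_force: [0.4, -0.4, -0.7]
opening: 1.003
finger_force: 0.0
```

```bash
cat > snap.py <<'E'
import sys,cv2,pickle
from plant import telemetry, vision
def snap(name,n="wrist"):
    s=telemetry.get_state();d=vision.read_camera(n);cv2.imwrite(f"pics/{name}.png",d["color"]);pickle.dump((s,d),open(f"{name}.pkl","wb"));return s,d
if __name__=="__main__":
    s,d=snap(sys.argv[1],*sys.argv[2:]);print(s["time"],s["eef_pos"],s["tcp_rot"],s["qpos"].round(2))
E
python3 snap.py w1
```

```text
0.9333 [0.42962522 0.27979078 0.21041562] [ 0.68551116  0.72806063 -0.00115647  0.00091355] [ 0.38 -0.06  1.99 -0.    1.21  0.32]
```

View pics/w1.png

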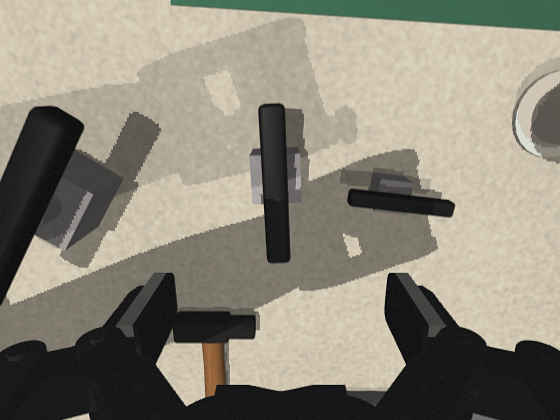

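The wrist view shows the middle handle's bar from (272,105) to (278,262), between the large handle on the left and the small one on the right.

```bash
python3 - <<'E'
from h import *
from plant import telemetry
s,d=pickle.load(open("w1.pkl","rb"));P=wristpose(s,d);print("cam",P[1].round(3))
im=d["color"];m=np.zeros(im.shape[:2],np.uint8);m[95:272,235:315]=(im.max(2)<48)[95:272,235:315]
c=max(cv2.findContours(m,0,2)[0],key=cv2.contourArea);r=cv2.minAreaRect(c);b=cv2.boxPoints(r);print(r)
e=[(b[i]+b[(i+1)%4])/2 for i in range(4)]
p,q=(e[0],e[2]) if np.linalg.norm(e[0]-e[2])>np.linalg.norm(e[1]-e[3]) else (e[1],e[3])
p,q=onz(d,p,.075,P),onz(d,q,.075,P);v=p-q;L=np.linalg.norm(v);ctr=(p+q)/2
print(p.round(4),q.round(4),L.round(4),ctr.round(4));print([ (onz(d,x,.08,P)).round(4).tolist() for x in b])
n=np.array([abs(v[1]),-v[0]*np.sign(v[1]),0]);print("normal deg",np.degrees(np.arctan2(n[1],n[0])))
go(telemetry.get_state(),[ctr[0],ctr[1],.052],frame([0,0,-1],n))
E
```

```text
cam [0.425 0.356 0.353]
((274.41070556640625, 182.85787963867188), (158.4458465576172, 26.060720443725586), 87.61405944824219)
[0.419  0.3488 0.075 ] [0.4314 0.2198 0.075 ] 0.1296 [0.4252 0.2843 0.075 ]
[[0.4096, 0.348, 0.08], [0.4285, 0.3499, 0.08], [0.4422, 0.2234, 0.08], [0.4205, 0.2211, 0.08]]
normal deg 5.512920571078967
shift cm [ 0.25 -0.31 15.86] turn deg [-0.06  0.04 -1.85]
```

>>> {"method": "arm_command", "body": {"series": [0.3,-0.3,8,0,0,-1.8,0,0.3,-0.3,12,0,0,-1.8,0,0.3,-0.3,15.8,0,0,-1.8,0,0.3,-0.3,15.8,0,0,-1.8,0,0.3,-0.3,15.8,0,0,-1.8,0,0.3,-0.3,15.8,0,0,-1.8,1,0.3,-0.3,15.8,0,0,-1.8,1,0.3,-0.3,15.8,0,0,-1.8,1,0.3,-0.3,15.8,0,0,-1.8,1,0.3,-0.3,15.8,0,0,-1.8,1], "force": 80}}

```text
time: 1.82
eef_pos: [0.4259, 0.2886, 0.0557]
tcp_rot: [0.67, 0.742, 0.002, 0.001]
contact_force: [-1.0, 0.0, -0.4]
opening: 0.301
finger_force: 0.0
```

>>> {"method": "arm_command", "body": {"series": [0,0,0,0,0,0,1,0,0,0,0,0,0,1,0,0,0,0,0,0,1,0,0,-6,0,0,0,1,0,0,-12,0,0,0,1,0,0,-15,0,0,0,1,0,0,-15,0,0,0,1,0,0,-15,0,0,0,1]}}

```text
time: 2.48
eef_pos: [0.4279, 0.2893, 0.2108]
tcp_rot: [0.67, 0.742, 0.006, 0.003]
contact_force: [1.9, 0.6, -1.5]
opening: 0.218
finger_force: 79.6
```

```bash
python3 - <<'E'
from h import *
from plant import telemetry
s=telemetry.get_state();print(s["eef_pos"],s["opening"],s["finger_force"],s["contact_force"],s["qpos"].round(2))
th=.043;u=np.array([-.5*np.cos(th),-.5*np.sin(th),.866])
seat=np.array([.5987,-.0884,.1224])
# pre-pose: handle origin 0.10 above seat; TCP 0.053 above handle origin
xm=np.array([np.cos(th),np.sin(th),0])
go(s,seat+u*(.15+.055),frame(-u,xm))
E
```

```text
[0.42791231 0.28929433 0.21081283] 0.2177046260079858 79.62447501718998 [ 1.91851252  0.57855673 -1.51931357] [ 0.4  -0.06  1.99  0.    1.19  0.3 ]
shift cm [-38.67   3.06  -9.03] turn deg [-29.24  -1.12   3.19]
```

>>> {"method": "arm_command", "body": {"series": [-24,3,-9,-15,0,3,1,-24,3,-9,-15,0,3,1,-24,3,-9,-15,0,3,1,-24,3,-9,-15,0,3,1,-48,3,-9,-29.2,-1.1,3.2,1,-48,3,-9,-29.2,-1.1,3.2,1,-48,3,-9,-29.2,-1.1,3.2,1,-48,3,-9,-29.2,-1.1,3.2,1,-48,3,-9,-29.2,-1.1,3.2,1,-48,3,-9,-29.2,-1.1,3.2,1]}}

```text
time: 3.32
eef_pos: [0.4908, -0.1126, 0.2832]
tcp_rot: [0.67, 0.699, 0.18, 0.174]
contact_force: [1.3, -0.2, -2.5]
opening: 0.216
finger_force: 80.0
```

>>> {"method": "arm_command", "body": {"series": [-6.5,0,0,0,0,0,1,-6.5,0,0,0,0,0,1,-6.5,0,0,0,0,0,1,-6.5,0,0,0,0,0,1]}}

```text
time: 3.65
eef_pos: [0.494, -0.1767, 0.283]
tcp_rot: [0.671, 0.698, 0.18, 0.173]
contact_force: [1.4, 0.1, -4.0]
opening: 0.216
finger_force: 79.9
```

```bash
python3 snap.py w2
```

```text
3.65 [ 0.49400393 -0.17665762  0.28300964] [0.67074674 0.69832984 0.1799656  0.17333966] [-0.7  -0.34  2.15  0.4   0.98 -0.9 ]
```

View pics/w2.png

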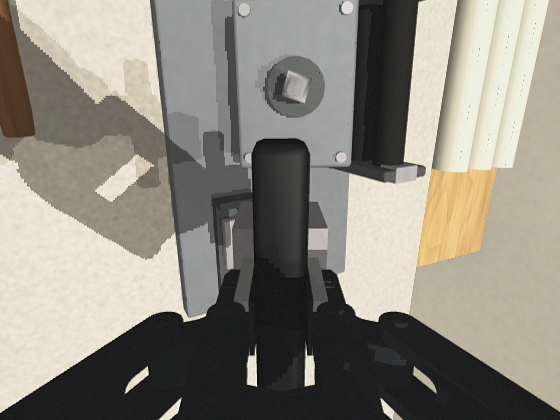

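The view looks down the spindle's axis, with the shoulder disc at about (295,86) and the square shaft at (296,87), rotated by about 20°. The held handle's bar stands vertical at column 281.

```bash
python3 - <<'E'
from h import *
s,d=pickle.load(open("w2.pkl","rb"));im=d["color"]
c=im[45:130,250:345]
cv2.imwrite("pics/c2.png",np.vstack([cv2.resize(c,(665,595),interpolation=2)]))
g=cv2.cvtColor(c,6)
for t in(125,140,160):
    for k in cv2.findContours((g>t).astype(np.uint8),0,2)[0]:
        if 100<cv2.contourArea(k)<2500: print(t,cv2.contourArea(k),cv2.minAreaRect(k))
P=wristpose(s,d);print(P[1],P[0][:,2])
E
```

```text
160 310.0 ((46.5, 41.5), (31.0, 19.0), 90.0)
[ 0.42200268 -0.10336961  0.4077059 ] [ 0.47509584 -0.28145226 -0.83370772]
```

View pics/c2.png

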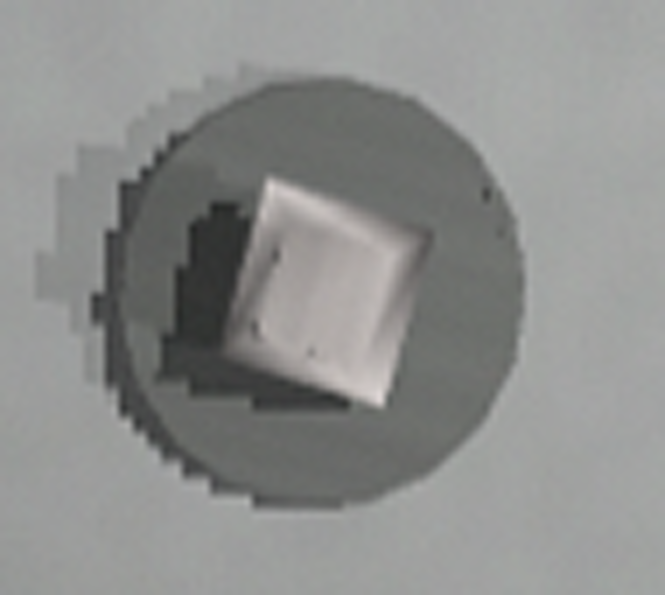

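The crop gives the square's corners at crop (268,177), (431,232), (383,408) and (225,350), divided by 7. The shoulder disc is centred near crop (322,289) and about 58 px across.

```bash
cat > m2.py <<'E'
from h import *
s,d=pickle.load(open("w2.pkl","rb"));P=wristpose(s,d)
th=.043;u=np.array([-.5*np.cos(th),-.5*np.sin(th),.866]);seat0=np.array([.5987,-.0884,.1224])
def onp(uv,h):
    c,v=ray(d,uv,P);o=seat0+u*h;return c+v*((o-c)@u)/(v@u)
f=lambda x:(x[0]/7+250,x[1]/7+45)
q=[onp(f(x),.030) for x in((268,177),(431,232),(383,408),(225,350))]
print("sq sides",[np.linalg.norm(q[i]-q[(i+1)%4]).round(4) for i in range(4)])
c=np.mean(q,0)-u*.03;print("seat from sq",c.round(4))
e=[onp(f(x),0) for x in((120,289),(525,289),(322,75),(322,503))];print("circle d",np.linalg.norm(e[0]-e[1]),np.linalg.norm(e[2]-e[3]),np.mean(e,0).round(4))
xm=np.array([np.cos(th),np.sin(th),0]);ex=xm-u*(xm@u);ex/=np.linalg.norm(ex);ey=np.cross(u,ex)
w=(q[1]-q[0])+(q[2]-q[3]);w2=(q[0]-q[3])+(q[1]-q[2])
for k in(w,w2):print("flat angle about u",np.degrees(np.arctan2(k@ey,k@ex)).round(1))
Rt=R.from_quat(s["tcp_rot"]);ty=Rt.apply([0,1,0]);print("tool y angle",np.degrees(np.arctan2(ty@ey,ty@ex)).round(1),"tool z err",np.degrees(np.arccos(-Rt.apply([0,0,1])@u)).round(2))
# handle in tool frame
T=np.array(d["T_tool_cam"]);Pt=(T[:3,:3],T[:3,3])
for n,uv,z in(("bar end top",(281,139),-.025),("bar end bot",(281,139),-.005),("bar L",(253,165),-.025),("bar R",(308,165),-.025),("hub far L",(236,204),.011),("hub far R",(323,204),.011),("hubbot farR?",(327,228),.055)):print(n,onz(d,uv,z,Pt).round(4))
E
python3 m2.py; python3 - <<'E'
import cv2,sys
im=cv2.imread("pics/w2.png")
cv2.imwrite("pics/c3.png",cv2.resize(im[130:300,200:360],(640,680))[:600])
E
```

```text
sq sides [np.float64(0.0196), np.float64(0.02), np.float64(0.0195), np.float64(0.0194)]
seat from sq [ 0.5964 -0.09    0.121 ]
circle d 0.05114899221258228 0.05126182654028997 [ 0.5965 -0.0892  0.1211]
flat angle about u -18.5
flat angle about u 75.3
tool y angle -0.1 tool z err 1.13
bar end top [ 0.0626  0.0004 -0.025 ]
bar end bot [ 0.0603  0.0005 -0.005 ]
bar L [ 0.0541 -0.0088 -0.025 ]
bar R [ 0.0541  0.0093 -0.025 ]
hub far L [ 0.0297 -0.0195  0.011 ]
hub far R [0.0298 0.0193 0.011 ]
hubbot farR? [0.0018 0.0277 0.055 ]
```

View pics/c3.png

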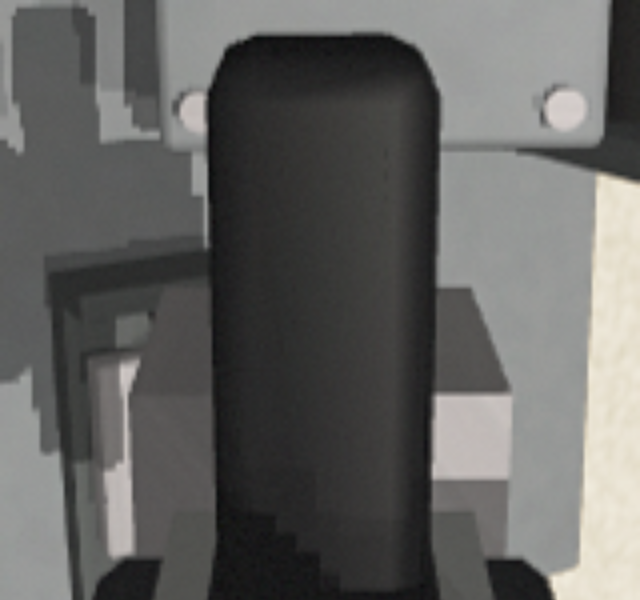

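The crop shows the hub's far top edge at row 228 (cols 233–328) and its far bottom edge at row 202 (cols 240–318).

```bash
cat >> m2.py <<'E'
print("----")
for n,uv,z in(("topL",(233,228),.011),("topR",(328,228),.011),("botL",(240,202),.055),("botR",(318,202),.055)):print(n,onz(d,uv,z,Pt).round(4))
from plant import telemetry
st=telemetry.get_state();seat=np.array([.5964,-.0896,.121])
for ang in(-16.6,):
  a=np.radians(ang);y=ex*np.cos(a)+ey*np.sin(a);Rg=frame(-u,y);x0=Rg.apply([1,0,0])
  for h in(.05,.0):
    go(st,seat+u*(h+.0553)+x0*.0045,Rg)
print("qpos6 ok",st["qpos"][5])
E
python3 m2.py | sed -n '/----/,$p'
```

```text
----
topL [ 0.0183 -0.0213  0.011 ]
topR [0.0183 0.022  0.011 ]
botL [ 0.0177 -0.0228  0.055 ]
botR [0.0177 0.022  0.055 ]
shift cm [8.59 1.33 8.79] turn deg [-1.01  0.22 16.58]
shift cm [ 8.59  1.42 13.78] turn deg [-1.01  0.22 16.58]
qpos6 ok -0.9044797576391036
```

>>> {"method": "arm_command", "body": {"series": [4,0.7,3,-1,0.2,8,1,8.6,1.3,5,-1,0.2,16.6,1,8.6,1.3,8.5,-1,0.2,16.6,1,8.6,1.3,8.5,-1,0.2,16.6,1,8.6,1.3,8.5,-1,0.2,16.6,1,8.6,1.3,8.5,-1,0.2,16.6,1]}}

```text
time: 4.2
eef_pos: [0.5439, -0.0865, 0.217]
tcp_rot: [0.76, 0.595, 0.211, 0.152]
contact_force: [-0.4, 0.1, -2.3]
opening: 0.223
finger_force: 79.8
```

```bash
python3 m2.py | sed -n '/----/,$p'|tail -3
```

```text
shift cm [-0.14 -0.11  0.4 ] turn deg [0.14 0.02 0.28]
shift cm [-0.14 -0.12  5.4 ] turn deg [0.14 0.02 0.28]
qpos6 ok -0.4251171932450038
```

>>> {"method": "arm_command", "body": {"series": [-0.14,-0.11,0.4,0.1,0,0.3,1,-0.14,-0.11,0.4,0.1,0,0.3,1,-0.14,-0.11,1.5,0.1,0,0.3,1,-0.14,-0.11,2.2,0.1,0,0.3,1,-0.14,-0.11,2.9,0.1,0,0.3,1,-0.14,-0.11,3.6,0.1,0,0.3,1,-0.14,-0.11,3.6,0.1,0,0.3,1]}}

```text
time: 4.78
eef_pos: [0.5609, -0.0886, 0.1845]
tcp_rot: [0.763, 0.592, 0.211, 0.151]
contact_force: [-0.5, 0.4, -3.7]
opening: 0.215
finger_force: 80.5
```

```bash
python3 m2.py | sed -n '/----/,$p'|tail -2
```

```text
shift cm [ 0.18 -0.03  1.74] turn deg [ 0.05  0.09 -0.26]
qpos6 ok -0.4396701312060718
```

>>> {"method": "arm_command", "body": {"series": [0.05,0,0.6,0,0,0,1,0.05,0,1.1,0,0,0,1,0.05,0,1.5,0,0,0,1,0.05,0,1.8,0,0,0,1,0.05,0,1.8,0,0,0,1,0.05,0,1.8,0,0,0,1]}}

```text
time: 5.28
eef_pos: [0.5699, -0.0874, 0.1699]
tcp_rot: [0.763, 0.593, 0.211, 0.151]
contact_force: [-5.9, -0.1, -1.7]
opening: 0.217
finger_force: 81.0
```

```bash
python3 m2.py | sed -n '/----/,$p'|tail -2
```

```text
shift cm [ 0.08 -0.06  0.02] turn deg [ 0.03  0.08 -0.14]
qpos6 ok -0.44831525498564495
```

>>> {"method": "arm_command", "body": {"series": [0,-0.1,0.2,0,0,0,1,0,-0.1,0.4,0,0,0,1,0,-0.1,0.5,0,0,0,1,0,-0.1,0.5,0,0,0,1]}}

```text
time: 5.62
eef_pos: [0.5705, -0.0874, 0.1698]
tcp_rot: [0.761, 0.595, 0.21, 0.15]
contact_force: [-44.7, 1.1, 31.7]
opening: 0.214
finger_force: 88.1
```

```bash
python3 m2.py | sed -n '/----/,$p'|tail -2
```

```text
shift cm [ 0.07 -0.1  -0.02] turn deg [-0.14  0.03  0.12]
qpos6 ok -0.45148875053516485
```

>>> {"method": "arm_command", "body": {"series": [0,0,-0.35,0,0,0,1,0,0,-0.35,0,0,0,1,0,0.05,-0.35,0,0,6,1,0,0.1,-0.35,0,0,12,1,0,0.1,-0.35,0,0,12,1]}}

```text
time: 6.03
eef_pos: [0.5706, -0.0875, 0.1701]
tcp_rot: [0.821, 0.508, 0.225, 0.127]
contact_force: [-14.9, 0.2, 6.8]
opening: 0.218
finger_force: 82.8
```

```bash
cat > st.py <<'E'
from h import *
from plant import telemetry
s=telemetry.get_state();Rt=R.from_quat(s["tcp_rot"]).inv()
print("F tool",Rt.apply(s["contact_force"]).round(1),"M tool",Rt.apply(s["wrist_torque"]).round(2),"q",s["qpos"].round(2),s["time"])
E
python3 st.py; python3 m2.py |tail -2
```

```text
F tool [ -3.9  -8.8 -13.3] M tool [ 1.95 -0.88  0.13] q [-0.43 -0.11  2.18  0.39  0.63 -0.24] 6.0333
shift cm [ 0.05 -0.14  0.01] turn deg [  0.05   0.07 -12.31]
qpos6 ok -0.23571320730877304
```

>>> {"method": "arm_command", "body": {"series": [0,0,0,0,0,6.5,1,-0.01,0.05,0,0,0,13,1,-0.03,0.1,0,0,0,20,1,-0.05,0.15,0,0,0,26,1,-0.07,0.2,0,0,0,33,1,-0.1,0.24,0,0,0,40,1,-0.1,0.24,0,0,0,40,1]}}

```text
time: 6.62
eef_pos: [0.572, -0.0898, 0.1708]
tcp_rot: [0.946, 0.197, 0.255, 0.043]
contact_force: [-15.1, -0.7, 5.8]
opening: 0.217
finger_force: 82.8
```

```bash
python3 st.py; python3 m2.py |tail -2
```

```text
F tool [ -9.6  -3.6 -12.6] M tool [ 0.8  -2.02  0.08] q [-0.43 -0.1   2.18  0.39  0.63  0.46] 6.6167
shift cm [-0.11 -0.41  0.  ] turn deg [  0.09   0.09 -52.32]
qpos6 ok 0.4601235518497002
```

>>> {"method": "arm_command", "body": {"series": [-0.03,0.03,0,0,0,4,1,-0.06,0.04,0,0,0,7,1,-0.06,0.05,0,0,0,9,1,-0.06,0.05,0,0,0,9,1]}}

```text
time: 6.95
eef_pos: [0.5713, -0.0901, 0.1703]
tcp_rot: [0.958, 0.127, 0.257, 0.024]
contact_force: [-16.1, 1.7, 7.1]
opening: 0.218
finger_force: 83.3
```

```bash
python3 st.py; python3 m2.py |tail -2
```

```text
F tool [ -9.6  -4.6 -14.2] M tool [ 0.75 -2.02 -0.97] q [-0.43 -0.1   2.18  0.39  0.63  0.61] 6.95
shift cm [-0.07 -0.4  -0.  ] turn deg [ 2.000e-02  1.600e-01 -6.074e+01]
qpos6 ok 0.6072234849050658
```

>>> {"method": "arm_command", "body": {"series": [0,0,0,0,0,2,1,0,0,0.1,0,0,2,1,0,0,0.1,0,0,2,1,0,0,0.1,0,0,2,1]}}

```text
time: 7.28
eef_pos: [0.5714, -0.0901, 0.1703]
tcp_rot: [0.96, 0.114, 0.256, 0.021]
contact_force: [-24.6, 2.2, 12.6]
opening: 0.215
finger_force: 86.4
```

```bash
python3 st.py; python3 m2.py |tail -2
```

```text
F tool [-14.1  -6.  -23.1] M tool [ 0.88 -2.58 -1.64] q [-0.43 -0.1   2.18  0.39  0.63  0.64] 7.2833
shift cm [-0.1  -0.4  -0.01] turn deg [-2.000e-02  2.400e-01 -6.233e+01]
qpos6 ok 0.6377297789354468
```

>>> {"method": "arm_command", "body": {"series": [0,0,-0.1,0,0,-3,1,0,0,-0.1,0,0,-3,1,0,0,-0.1,0,0,-3,0.6,0,0,-0.1,0,0,-3,0.4,0,0,-0.1,0,0,-3,0.4,0,0,-0.1,0,0,-3,0.4,0,0,-3,0,0,-3,0.4,0,0,-7,0,0,-3,0.4,0,0,-11,0,0,-3,0.4,0,0,-11,0,0,-3,0.4]}}

```text
time: 8.12
eef_pos: [0.5199, -0.0941, 0.2748]
tcp_rot: [0.955, 0.132, 0.266, 0.031]
contact_force: [2.2, -0.6, 0.6]
opening: 0.6
finger_force: 0.0
```

```bash
python3 snap.py w3; python3 st.py
```

```text
8.1167 [ 0.51986152 -0.0941112   0.274768  ] [0.95453166 0.13158328 0.26574904 0.03053855] [-0.5  -0.36  2.19  0.34  0.86  0.64]
F tool [ 0.6 -0.4  0.2] M tool [ 0.04 -0.25 -0.06] q [-0.5  -0.36  2.2   0.34  0.86  0.64] 8.1667
```

View pics/w3.png

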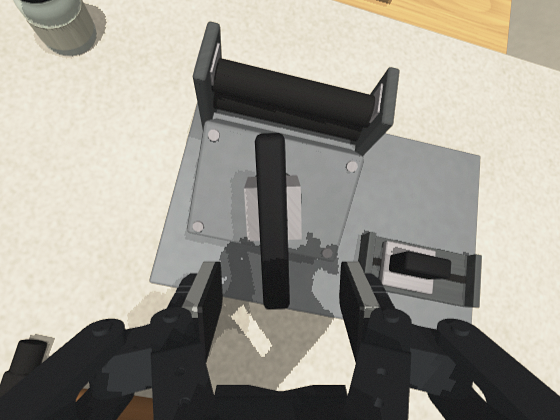

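The handle is seated on the spindle with its bar at about (272,220), and released. The lock fin is at about (420,264).

```bash
python3 - <<'E'
from h import *
from plant import telemetry
s,d=pickle.load(open("w3.pkl","rb"));P=wristpose(s,d);im=d["color"]
m=np.zeros(im.shape[:2],np.uint8);m[244:285,380:458]=(im.max(2)<40)[244:285,380:458]
m=cv2.morphologyEx(m,2,np.ones((5,5),np.uint8))
c=max(cv2.findContours(m,0,2)[0],key=cv2.contourArea);r=cv2.minAreaRect(c);print(r)
pts=np.array([onz(d,x,.09,P)[:2] for x in c[:,0]],np.float32);rr=cv2.minAreaRect(pts);print("on z=.09",rr)
t=pickle.load(open("cam0.pkl","rb"));print("top view",onz(t["top"],(424,167),.085))
th=.043
for z in(.15,.062): go(telemetry.get_state(),[rr[0][0],rr[0][1],z],frame([0,0,-1],[np.cos(th),np.sin(th),0]))
# handle check: bar ends at seat+u*.075
u=np.array([-.5*np.cos(th),-.5*np.sin(th),.866]);seat=np.array([.5964,-.0896,.121])
def onp(uv,h):
    c,v=ray(d,uv,P);o=seat+u*h;return c+v*((o-c)@u)/(v@u)
p,q=onp((270,134),.077),onp((275,308),.075);k=(p+q)/2-u*.076;print("bar len",np.linalg.norm(p-q),"ctr-seat",(k-seat).round(4))
cv2.imwrite("pics/c4.png",cv2.resize(im[220:320,340:500],(800,500),interpolation=2))
E
```

```text
((413.11541748046875, 264.9230651855469), (48.0484504699707, 20.592193603515625), 11.309932708740234)
on z=.09 ((0.5764931440353394, -0.24424965679645538), (0.02088266611099243, 0.04923867806792259), 2.560076951980591)
top view [ 0.5782127  -0.27106714  0.085     ]
shift cm [-5.34 14.31 13.14] turn deg [ 26.37 -20.17 -74.82]
shift cm [-9.71 13.21 20.7 ] turn deg [ 26.37 -20.17 -74.82]
bar len 0.1300395556894299 ctr-seat [-0.0006 -0.0005 -0.0004]
```

View pics/c4.png

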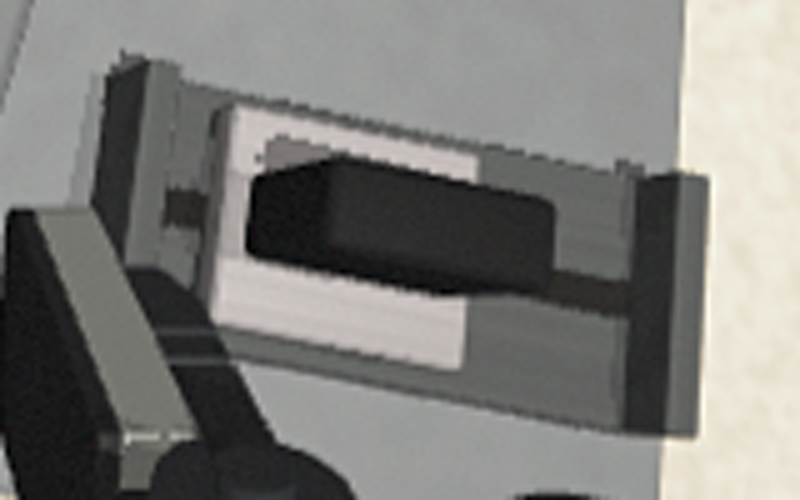

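The close crop shows the fin's top face at full-frame corners (407,252), (451,260), (451,277) and (405,270). The part left of those corners is its side face.

```bash
python3 - <<'E'
from h import *
from plant import telemetry
s,d=pickle.load(open("w3.pkl","rb"));P=wristpose(s,d)
q=np.array([onz(d,x,.09,P) for x in((407,252),(451,260),(451,277),(405,270))]);print(q.round(3),q.mean(0).round(4))
th=.043;c=q.mean(0)
for z in(.26,.15): go(telemetry.get_state(),[c[0],c[1],z],frame([0,0,-1],[np.cos(th),np.sin(th),0]))
E
```

```text
[[ 0.588 -0.236  0.09 ]
 [ 0.592 -0.284  0.09 ]
 [ 0.575 -0.286  0.09 ]
 [ 0.569 -0.237  0.09 ]] [ 0.5809 -0.2607  0.09  ]
shift cm [ 0.05 17.39  3.9 ] turn deg [ 26.37 -20.17 -74.82]
shift cm [-5.42 16.   13.34] turn deg [ 26.37 -20.17 -74.82]
```

>>> {"method": "arm_command", "body": {"series": [0,8,-2,0,0,0,0,0,17.4,2,26.4,-20.2,-74.8,0,0,17.4,3.9,26.4,-20.2,-74.8,0,0,17.4,3.9,26.4,-20.2,-74.8,0,0,17.4,3.9,26.4,-20.2,-74.8,0,0,17.4,3.9,26.4,-20.2,-74.8,0,0,17.4,3.9,26.4,-20.2,-74.8,0,0,17.4,3.9,26.4,-20.2,-74.8,0,0,17.4,3.9,26.4,-20.2,-74.8,0,0,17.4,3.9,26.4,-20.2,-74.8,0]}}

```text
time: 9.0
eef_pos: [0.5792, -0.2599, 0.2493]
tcp_rot: [0.782, 0.621, 0.057, -0.0]
contact_force: [-0.2, 0.3, -0.5]
opening: 1.0
finger_force: 0.0
```

```bash
python3 - <<'E'
from h import *
from plant import telemetry
th=.043
for z in(.20,.064): go(telemetry.get_state(),[.581,-.261,z],frame([0,0,-1],[np.cos(th),np.sin(th),0]))
E
```

```text
shift cm [-0.51 -0.15  4.9 ] turn deg [  4.69  -4.54 -15.59]
shift cm [-1.72 -1.1  18.42] turn deg [  4.69  -4.54 -15.59]
```

>>> {"method": "arm_command", "body": {"series": [-0.5,-0.1,4.9,4.7,-4.5,-15.6,0,-0.5,-0.1,4.9,4.7,-4.5,-15.6,0,-0.5,-0.1,4.9,4.7,-4.5,-15.6,0,-0.5,-0.1,4.9,4.7,-4.5,-15.6,0,-0.5,-0.1,4.9,4.7,-4.5,-15.6,0]}}

```text
time: 9.42
eef_pos: [0.5816, -0.2603, 0.2005]
tcp_rot: [0.694, 0.72, 0.002, 0.0]
contact_force: [-0.5, 0.3, 0.6]
opening: 1.003
finger_force: 0.0
```

```bash
python3 snap.py w4; python3 - <<'E'
from h import *
from plant import telemetry
th=.043
go(telemetry.get_state(),[.581,-.261,.064],frame([0,0,-1],[np.cos(th),np.sin(th),0]))
E
```

```text
9.4167 [ 0.58159329 -0.26026365  0.20051754] [6.93760735e-01 7.20203911e-01 1.53756030e-03 6.92946322e-05] [-0.58  0.23  1.7   0.    1.21 -0.62]
shift cm [-0.05 -0.1  13.73] turn deg [ 0.18 -0.07 -0.34]
```

View pics/w4.png

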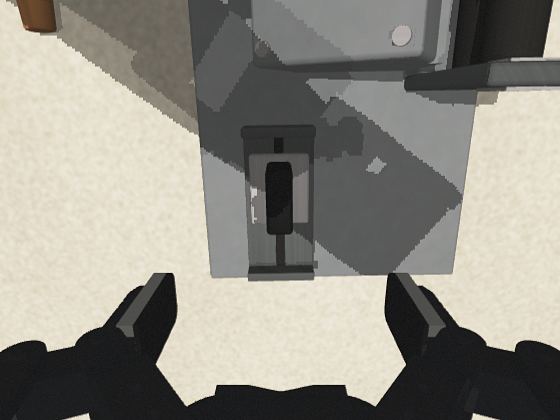

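The wrist view shows the fin at (279,198), centred between the open fingers, with nothing in their way.

>>> {"method": "arm_command", "body": {"series": [0,-0.1,4,0.2,0,0,0,0,-0.1,8,0.2,0,0,0,0,-0.1,11,0.2,0,0,0,0,-0.1,13.4,0.2,0,0,0,0,-0.1,13.4,0.2,0,0,0,0,-0.1,13.4,0.2,0,0,1,0,-0.1,13.4,0.2,0,0,1,0,-0.1,13.4,0.2,0,0,1,0,-0.1,13.4,0.2,0,0,1,0,-0.1,13.4,0.2,0,0,1], "force": 30}}

```text
time: 10.3
eef_pos: [0.5815, -0.2611, 0.0698]
tcp_rot: [0.694, 0.72, 0.0, 0.001]
contact_force: [-0.2, 0.5, -0.4]
opening: 0.295
finger_force: 0.0
```

>>> {"method": "arm_command", "body": {"series": [0,0,0,0,0,0,1,0,0,0,0,0,0,1,0,0,0,0,0,0,1,0,0,0,0,0,0,1]}}

```text
time: 10.63
eef_pos: [0.5808, -0.261, 0.0696]
tcp_rot: [0.693, 0.721, -0.0, 0.0]
contact_force: [-2.7, 1.1, 5.6]
opening: 0.224
finger_force: 31.9
```

```bash
python3 st.py
```

```text
F tool [ 1.2 -2.6 -5.6] M tool [ 0.48  0.   -0.26] q [-0.58  0.38  1.78 -0.    0.99 -0.62] 10.6333
```

>>> {"method": "arm_command", "body": {"series": [-1,0,0,0,0,0,1,-2,0,0,0,0,0,1,-3,0,0,0,0,0,1,-3.8,0,0,0,0,0,1,-4.5,0,0,0,0,0,1,-4.5,0,0,0,0,0,1]}}

```text
time: 11.13
eef_pos: [0.5833, -0.3064, 0.0696]
tcp_rot: [0.693, 0.721, 0.0, 0.001]
contact_force: [0.2, -0.3, 4.9]
opening: 0.224
finger_force: 32.0
```

```bash
python3 st.py
```

```text
F tool [-0.3  0.2 -4.9] M tool [ 0.1   0.1  -0.31] q [-0.64  0.42  1.72  0.    1.   -0.68] 11.1333
```

>>> {"method": "arm_command", "body": {"series": [-0.5,0,0,0,0,0,1,-1,0,0,0,0,0,1,-1.4,0,0,0,0,0,1,-1.7,0,0,0,0,0,1,-1.7,0,0,0,0,0,1]}}

```text
time: 11.55
eef_pos: [0.5833, -0.3097, 0.0687]
tcp_rot: [0.693, 0.72, 0.007, -0.012]
contact_force: [-2.6, 32.0, 17.8]
opening: 0.223
finger_force: 34.4
```

```bash
python3 st.py
```

```text
F tool [ 32.6  -1.5 -16.9] M tool [ 0.06  5.07 -0.47] q [-0.65  0.43  1.71  0.02  1.03 -0.7 ] 11.55
```

>>> {"method": "arm_command", "body": {"series": [1.2,0,0,0,0,0,1,1.2,0,0,0,0,0,1,1.2,0,0,0,0,0,0.3,1.2,0,0,0,0,0,0.3,1.2,0,0,0,0,0,0.3,1.2,0,-3,0,0,0,0.3,1.2,0,-7,0,0,0,0.3,1.2,0,-11,0,0,0,0.3,1.2,0,-15,0,0,0,0.3,1.2,0,-15,0,0,0,0.3]}}

```text
time: 12.38
eef_pos: [0.5862, -0.3144, 0.229]
tcp_rot: [0.694, 0.72, 0.001, 0.008]
contact_force: [0.8, -0.7, 2.5]
opening: 0.702
finger_force: 0.0
```

```bash
python3 snap.py w5; python3 st.py; python3 snap.py t5 top >/dev/null; python3 - <<'E'
import cv2,numpy as np
a=cv2.imread("pics/w5.png")[:,:];b=cv2.imread("pics/t5.png")
cv2.imwrite("pics/f.png",np.hstack([cv2.resize(a,(400,300)),cv2.resize(b[90:225,290:470],(400,300))]))
E
```

```text
12.3833 [ 0.5862047  -0.3144205   0.22899328] [0.69403101 0.71989552 0.00106321 0.00838318] [-0.64  0.26  1.62  0.    1.25 -0.68]
F tool [ 0.5 -0.1  0.2] M tool [ 0.04  0.01 -0.05] q [-0.64  0.26  1.62  0.    1.25 -0.68] 12.4333
```

View pics/f.png

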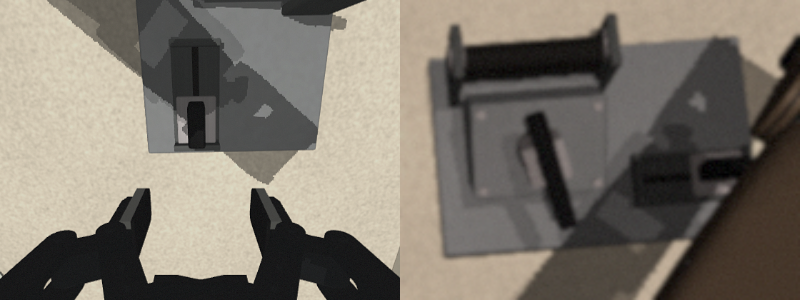

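The carriage now touches the track's right end plate (left panel, 196,140). The handle sits on the spindle (right panel, 550,170), and the arm is clear of everything.

```bash
python3 -c "
from plant import ctrl
print(ctrl.sign_off())"
```

```text
the job is handed in; nothing more can be done
None
```

I handed the job in: the middle T-handle is fully home on the spindle and wound clockwise to its stop, the lock grip is at its end stop, and the gripper has let go; sign-off gave no pass/fail verdict.

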